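Gauge the portioner and hold its dial at the third click

ROBOT

A 7-joint arm with a two-finger parallel gripper is mounted at the origin on the work surface. World frame = base frame: x ahead of the robot, y to its left, z up, the work surface at z = 0. Lengths are in m, angles in rad, forces in N, time in s.
With the tool pointing down it reaches from about 0.4 to 0.85 m from the base axis. Payload 10.4 kg.
Tool frame: the origin (TCP) lies on the front face of the gripper's body, between the roots of the fingers; the fingertips stand 70 mm ahead of it and the grasp point (between the pads) lies 51 mm ahead of it; z points along the fingers, x is the direction in which the jaws open and shut, and the axes are right-handed (so a half turn about z gives the same grasp; the last joint's range is limited). The gripper opens to 87 mm and grips with 3 to 60 N. Pads are 19 mm wide; open, the fingers measure 117 mm over their backs; the gripper's body (75 mm by 190 mm) begins 51 mm behind the grasp point.
Start: joints at [1.237, 0.332, -0.065, 1.46, 0.022, 1.35, -0.088], TCP at [0.191, -0.595, 0.292] pointing down, gripper open.
Joint ranges: [-2.6, 2.6], [-0.5, 2.12], [-1.47, 1.34], [0.16, 2.42], [-1.27, 4.41], [0.06, 2.06], [-2.6, 2.6]. Speed limits (rad/s): [2.22, 2.22, 2.79, 2.79, 3.14, 3.14, 3.14].

INTERFACE

Orientations are given as a rotation vector (axis times angle).
In Python, from workcell import robot, eyes gives the robot as it stands.
- The arm moves only by the tool carry_out, never from a script. Its argument "series" is one flat list of numbers, 6 for each row, row after row: the shift along the world's x, y, z in cm, then the turn, a rotation vector about the world's x, y, z in rad. A call has 1 to 12 rows; each row is the pose to reach, as a shift and turn from the pose commanded when the call began; what a row does not reach only later rows make up. A row lasts 1/12 s, in which the tool goes at most 41.7 mm and 7.16 degrees, less where a joint would pass 70% of its speed; a pose out of reach is approached as far as the arm can. A call with a gripper value outside its range is refused whole. "grip" is the gripper's target within -1 to 1 (shut at 1, half-way at 0, fully open at -1), set as the call begins (left out, the last holds). The fingers move at their own pace and stop on an object; "newtons" is the grip in N (left out, the last holds). Time passes only in rows, so rows that repeat a pose let the fingers close. It gives the time, the measured TCP pose, the force and the opening at its end, in the units of the state.
- robot.get_obs(): the state, without advancing time (a new reading comes with each control period).
- eyes.camera(name): name is "side" or "top"; returns a dict with "img" (480x640x3 uint8, red, green, blue), "z_map" (480x640 float32, m along the optical axis (not along the pixel's ray), 0 where there is no reading), "vertical_fov" (degrees; the focal length in pixels is half the picture's height over the tangent of half this angle, whatever the lens; pixels are square), "cx", "cy" (the principal point, pixels), "rvec" (rotation vector, rad) and "tvec" (3), from world to camera coordinates, as OpenCV has them. Camera axes: x right, y down, z forward; pixel columns grow to the right and rows downward; lengths in m; the calibration is good to about 2 mm. A picture is of the moment at which its call begins.
- robot.job_done(): hands the job in, once; it reports no verdict.
The state is a dict: "clock": time; "qpos": joint angles; "dq": joint speeds; "joint_efforts": joint torques, N m; "tool_pos": TCP position; "tcp_rot": TCP orientation; "force": force on the tool from outside, world axes, zero at the start; "wrist_torque": the same for the moment, N m; "finger_gap": opening from 0.0 (shut) to 1.0 (fully open).
Only numpy, scipy, OpenCV 4.12 (cv2) and the standard library are available. Lean on these libraries where they do the work, as an engineer would, in place of code of your own. Each camera call takes 0.05 s, during which the arm holds its last target.

TASK

Check the third setting of the white portioner: take the red-handled steel gauge out of the oak block, push its blade down into the slot on top of the portioner until its shoulder sits fully home on the housing, and let go of it. Only then press the yellow thumb bar of the spring-return dial down with the fingers, past the first and second clicks to the third (the green mark), not beyond, and finish while still holding it there, since it springs back when let go. Leave the scoop, funnel and canister where they are.

Things in the scene. Friction and masses are not known exactly. Their poses are not given: they have to be found in the camera images.
- oak_block: Oak block, 100 x 80 x 50 mm high (x, y, z), fixed to the counter. Origin at the centre of its underside, z up. A slot 27 (x) x 8 (y) mm, 45 mm deep, in the middle of its top holds the gauge upright at the start.
- gauge: Steel gauge, red handle, 60 g. Origin: centre of the shoulder (handle's underside), z up. Handle 36 (x) x 14 (y, pinch here) x 52 mm (z 0 to +52). Blade 24 (x) x 5 (y) mm, z 0 to -38 mm, the last 7 mm narrowed to 19 x 3 mm. Half a turn about z fits alike. At first it stands loosely in the oak block's slot, shoulder on the block's top, its x along the block's x.
- portioner: White portioner housing, 160 x 120 x 80 mm high (x, y, z), fixed to the counter. Origin at the centre of its underside, z up. The dial is on its -y side; beside it a steel scale arc, 104 mm radius about the axle, carries three ticks where the dial's red pointer stands at each click, from the top down: white, white, green (third).
- slot_mouth (a point): Centre of the mouth of the gauge slot in the portioner's top face (80 mm above the counter), at x = -35, y = +20 mm from its middle; axes are the portioner's. Slot 27 (x) x 8 (y) mm, chamfered mouth in a dark frame, 44 mm deep: the gauge goes in until its shoulder rests on the top face, gauge x along portioner x.
- dial (a joint): Turn of the dial (rad): 0 at rest (thumb bar up), grows as the bar is pressed down; clicks (soft detents) at 0.25, 0.50 and 0.75, end stop at 1.00. The axle is level, along the portioner's y. A spring returns it to 0 from anywhere. Pressing the bar down takes 3 to 5 N at first and 5 to 8 N near the third click, easing off as each click is passed.
- thumb_bar: The dial: black disc, 66 mm across, red pointer, yellow thumb bar (16 mm diameter, 72 mm long). Origin on the axle, 70 mm to -y of the portioner's middle, 75 mm above the counter; axes turn with the dial, the portioner's at rest. Bar along -y, 14 to 86 mm from the origin, 80 mm to +x of the axle: 0.5 rad above level at rest (113 mm high), 0.25 rad below (55 mm) at the third click.
- press_point (a point): Point on the centre line of the thumb bar, 22 mm from its outer end; 8 mm below the bar's top surface. Good place to press from above.
- canister: Round stainless canister with twist lid, 98 mm diameter, 100 mm high, loose; leave alone. Origin at the centre of its underside.
- funnel: White funnel standing mouth down, 110 mm diameter, 100 mm high, loose; leave alone. Origin at the centre of its underside.
- scoop: Yellow scoop, bowl 75 x 60 x 45 mm with a 120 mm handle to -x, loose; leave alone. Origin under the middle of the bowl.
There are look-alikes about, which are no part of the job. What is shaped like the gauge but purple is not meant.

How it is judged:
On the way, in this order (a step that is already met when the one before it is completed fails the run):
1. the gauge is lifted clear of the oak block, the dial untouched (z of gauge in the frame of oak_block above 0.092 m and value of joint dial below 0.1 rad), for 0.1 s.
2. the gauge sits fully home in the portioner's slot and is let go, the dial still at rest (distance between gauge and slot_mouth below 0.005 m and z of gauge in the frame of slot_mouth below 0.003 m and angle between gauge's own z axis and vertical below 0.08 rad and angle between the x axis of gauge and the x axis of portioner, either way round below 0.2 rad and contact force between the fingers and gauge below 0.1 N and value of joint dial below 0.1 rad), for 0.2 s.
3. the fingers press the dial to the third click with the gauge in place (distance between gauge and slot_mouth below 0.005 m and z of gauge in the frame of slot_mouth below 0.003 m and angle between gauge's own z axis and vertical below 0.08 rad and angle between the x axis of gauge and the x axis of portioner, either way round below 0.2 rad and value of joint dial above 0.67 rad and contact force between the fingers and thumb_bar above 1 N), for 0.1 s.
At the end, for the whole second after the job is handed in: The gauge stands released in the portioner's slot, its shoulder within 3 mm of the top face; the fingers hold the thumb bar down (more than 1 N) with the dial still, at the third click (0.67 to 0.83 rad) (all of step 3 and contact force between each of the fingers, thumb_bar and gauge below 0.1 N and value of joint dial below 0.83 rad and velocity of joint dial between -0.1 and 0.1 rad/s); the arm keeps its last pose, push and grip.
It fails at once if the scoop is pushed more than 30 mm away (distance of scoop from where it was at the start of the episode above 0.03 m).
It fails at once if the funnel is pushed more than 30 mm away (distance of funnel from where it was at the start of the episode above 0.03 m).
It fails at once if the canister is pushed more than 30 mm away (distance of canister from where it was at the start of the episode above 0.03 m).
It also fails if it takes over 58 s, if anything falls off the work surface, if the arm or the gripper's body presses on something with over 40 N, if the wrist force passes 120 N, or if a joint passes its speed limit or range.

## Working session

There is one attempt and no reset: what is moved stays moved. The work goes in short steps, Python scripts to look and compute and a tool call to move; the robot and the scene stay as the last step left them, time stands still between calls to the robot, and variables do not carry over. Pictures are saved under pics/ and viewed, and the job is handed in when it is done.

Besides the shell and the picture viewer there is one more tool, called after "Emit:" as a command line: name --argument value ..., lists and objects as JSON in quotes. carry_out: Moves the arm, as the interface text tells. Its arguments: {"type":"object","properties":{"series":{"type":"array"},"grip":{"type":"number"},"newtons":{"type":"number"}},"required":["series"]}

```bash
mkdir -p pics; ls; cat > h.py <<'E'
import numpy as np, cv2
from workcell import robot, eyes
def cam(n,save=None):
    c=eyes.camera(n)
    if save: cv2.imwrite('pics/'+save,c['img'][:,:,::-1])
    np.savez('%s.npz'%n,**c)
    return c
def load(n): return dict(np.load('%s.npz'%n))
def K(c):
    f=240/np.tan(np.radians(float(c['vertical_fov']))/2); return f
def px2w(c,u,v,z=None,h=None):
    f=K(c);R=cv2.Rodrigues(np.array(c['rvec'],float))[0];t=np.array(c['tvec'],float).ravel()
    d=np.array([(u-c['cx'])/f,(v-c['cy'])/f,1.])
    o=-R.T@t;dw=R.T@d
    if h is not None: return o+dw*(h-o[2])/dw[2]
    if z is None: z=c['z_map'][int(round(v)),int(round(u))]
    return o+dw*z
def w2px(c,p):
    R=cv2.Rodrigues(np.array(c['rvec'],float))[0];q=R@np.array(p,float)+np.array(c['tvec'],float).ravel()
    return q[:2]/q[2]*K(c)+[c['cx'],c['cy']]
def crop(c,u0,v0,u1,v1,s,name):
    cv2.imwrite('pics/'+name,cv2.resize(c['img'][v0:v1,u0:u1,::-1],None,fx=s,fy=s,interpolation=cv2.INTER_CUBIC))
E
python3 - <<'E'
from h import *
for n in('side','top'):
    c=cam(n,n+'0.png'); print(n,c['vertical_fov'],c['cx'],c['cy'],c['rvec'],c['tvec'],px2w(c,320,240,z=0),[k for k in c])
print(robot.get_obs())
E
```

```text
pics
side 56.622233430290336 324.72238598282735 235.36842582851978 [ 0.2141556  -2.86286617  1.17278593] [0.57967373 0.12708718 0.91885653] [0.505682   0.63194115 0.7358031 ] ['img', 'z_map', 'vertical_fov', 'cx', 'cy', 'rvec', 'tvec']
top 53.32250978808208 315.0313185123875 233.2225602502837 [ 2.18069025 -2.1936963   0.10463966] [-0.01012322  0.61949816  0.93189787] [5.42220320e-01 5.91191023e-04 9.78933533e-01] ['img', 'z_map', 'vertical_fov', 'cx', 'cy', 'rvec', 'tvec']
{'clock': 0.1, 'qpos': array([ 1.2373731 ,  0.33281118, -0.06470655,  1.46083101,  0.02156305,
        1.34988724, -0.08851554]), 'dq': array([-0.00136492, -0.0024078 , -0.00169442, -0.00289377,  0.0016748 ,
        0.00058697, -0.00079598]), 'joint_efforts': array([ 2.46151089e-03, -6.24545574e+01,  2.53942941e-02, -3.90720999e+01,
       -6.13727910e-02,  3.66671593e-02,  1.11357062e-04]), 'tool_pos': array([ 0.19109093, -0.5948127 ,  0.29154445]), 'tcp_rot': array([-2.53793783e+00,  1.85039325e+00,  1.59318000e-03]), 'force': array([ 0.96397012, -0.09769287,  0.38448242]), 'wrist_torque': array([ 0.02419238, -0.02377604,  0.03576411]), 'finger_gap': 1.0025235411630595}
```

View pics/side0.png

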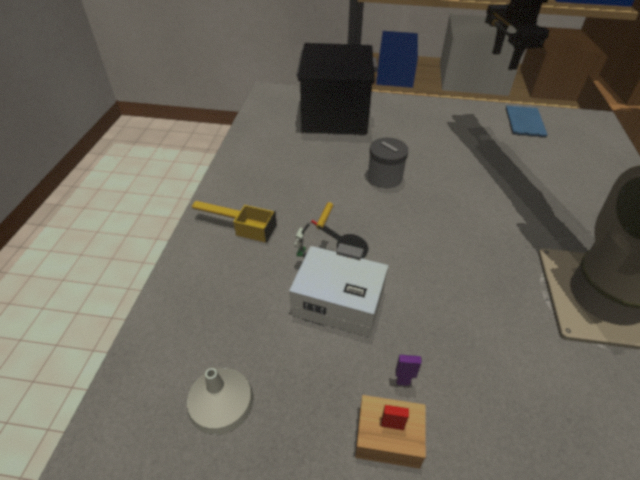

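View pics/top0.png

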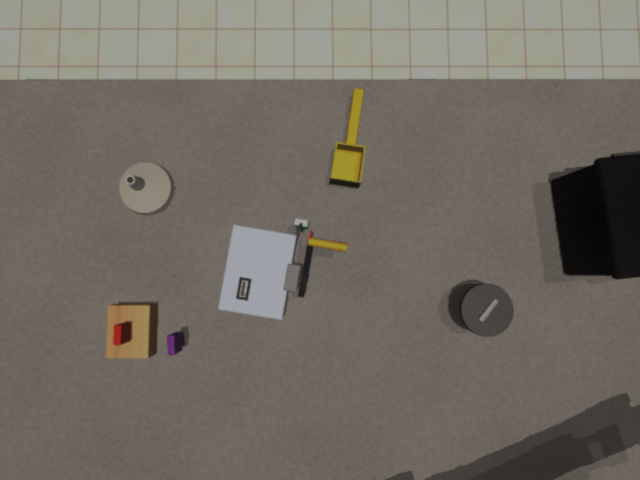

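The side view shows the red gauge in the oak block at (395,417) and the purple look-alike at (407,368). It also shows the portioner at (340,290) with its slot at (355,290), and the thumb bar at (325,215). In the top view the red gauge is at (121,333), the purple one at (174,344), the slot at (243,289) and the bar at (328,244). Candidates for the gauge are red (121,333) in the oak block and purple (174,344) beside it, so I choose red.

```bash
python3 - <<'E'
from h import *
c=load('top')
crop(c,90,280,210,380,6,'t_g.png')
crop(c,210,210,360,325,5,'t_p.png')
s=load('side')
crop(s,340,340,440,470,4,'s_g.png'); crop(s,280,190,400,335,4,'s_p.png')
for p in [(150,310),(121,333),(260,250),(243,289)]: print(p,px2w(c,*p))
E
```

```text
(150, 310) [0.47131717 0.30474327 0.04668425]
(121, 333) [0.43431971 0.33964927 0.09709513]
(260, 250) [0.58396061 0.09070175 0.07912753]
(243, 289) [0.51065897 0.12469935 0.06056986]
```

View pics/t_g.png

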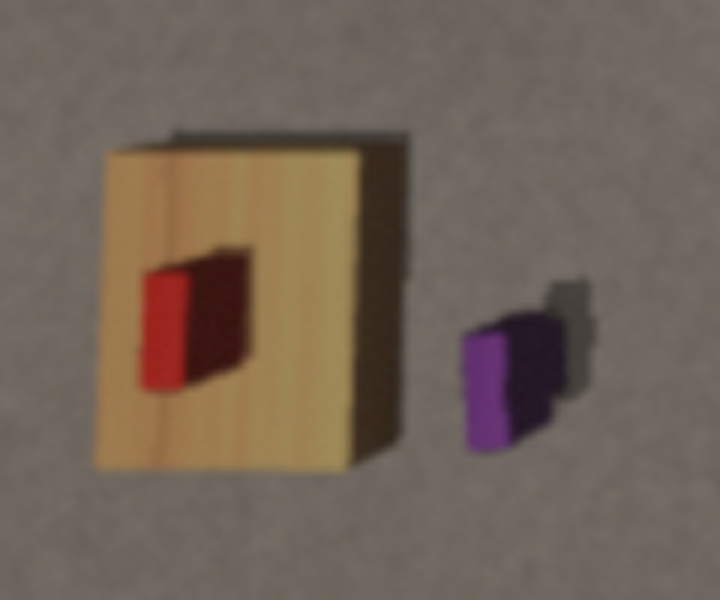

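View pics/t_p.png

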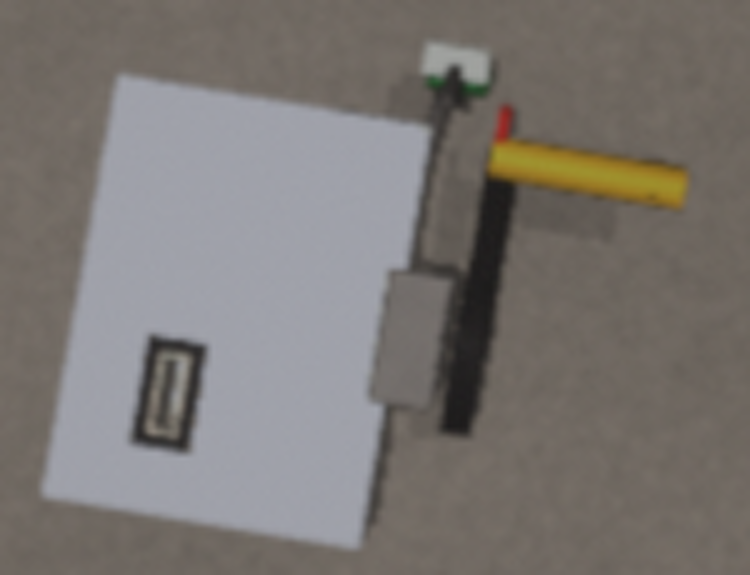

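View pics/s_g.png

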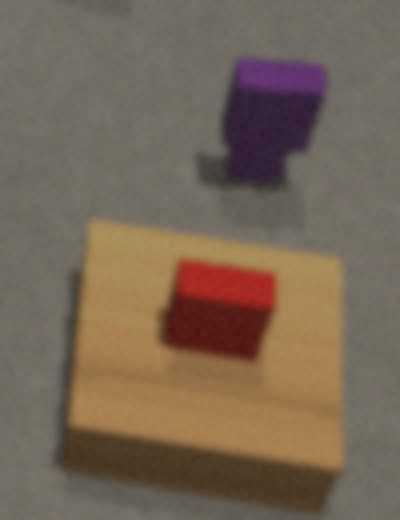

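View pics/s_p.png

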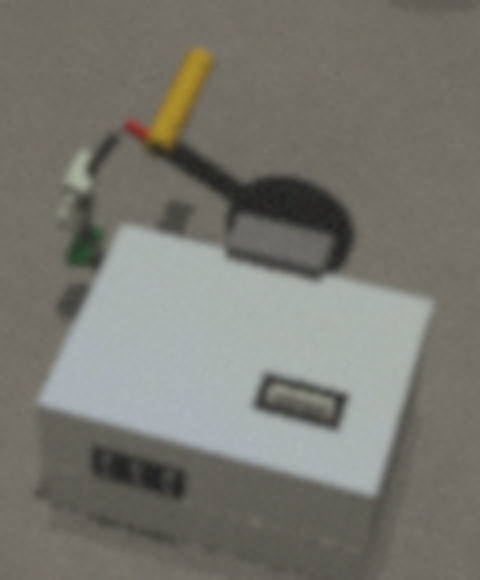

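```bash
cat > m.py <<'E'
from h import *
c=load('top'); s=load('side')
def go(c,u0,v0,sc,pts,h):
    return np.array([px2w(c,u0+(x+.5)/sc-.5,v0+(y+.5)/sc-.5,h=h)[:2] for x,y in pts])
def rep(n,P):
    # order: so that P0->P3 & P1->P2 is one dir
    m=P.mean(0); a=P[0]-P[3]+P[1]-P[2]; b=P[1]-P[0]+P[2]-P[3]
    print(n,m.round(4),'|a|',np.linalg.norm(a)/2,np.degrees(np.arctan2(a[1],a[0])),'|b|',np.linalg.norm(b)/2,np.degrees(np.arctan2(b[1],b[0])))
rep('gauge t',go(c,90,280,6,[(143,272),(188,268),(186,390),(141,390)],.102))
rep('gauge s',go(s,340,340,4,[(180,262),(275,272),(272,308),(177,297)],.102))
rep('block t',go(c,90,280,6,[(107,152),(360,150),(350,470),(94,470)],.05))
rep('block s',go(s,340,340,4,[(90,220),(343,260),(343,468),(68,427)],.05))
rep('port t',go(c,210,210,5,[(120,74),(433,126),(362,548),(42,496)],.08))
rep('port s',go(s,280,190,4,[(122,226),(433,300),(377,495),(40,402)],.08))
rep('slot t',go(c,210,210,5,[(150,337),(206,344),(188,451),(132,442)],.08))
rep('slot s',go(s,280,190,4,[(265,373),(346,393),(335,429),(255,408)],.08))
for n,P in(('t',go(c,210,210,5,[(120,74),(433,126),(362,548),(42,496)],.08)),('s',go(s,280,190,4,[(122,226),(433,300),(377,495),(40,402)],.08))): print(n,P.round(4).tolist())
rep('bar t',go(c,210,210,5,[(494,140),(688,167),(684,207),(490,178)],.113))
E
python3 m.py
```

```text
gauge t [0.4322 0.3448] |a| 0.035494671971822794 0.5684144414515564 |b| 0.013406621953908113 -87.9448729505073
gauge s [0.433  0.3489] |a| 0.013195815143883884 -92.90365488255793 |b| 0.0340877969600122 -177.87003336880696
block t [0.4318 0.3454] |a| 0.10007670692606836 -0.6512834235363132 |b| 0.08044722566779283 -90.25087314787007
block s [0.4322 0.3479] |a| 0.07927956422039556 -90.88590235668529 |b| 0.10026343122301974 179.76633702676935
port t [0.5437 0.0952] |a| 0.15963255359030476 -9.861039236982629 |b| 0.12003363111208257 -99.67656126357626
port s [0.5436 0.0982] |a| 0.117997666189317 -99.34963259385412 |b| 0.159251629833944 170.53138375504304
slot t [0.5127 0.1213] |a| 0.03979858344659271 -9.37686898478542 |b| 0.021097584295595807 -98.48320882319841
slot s [0.5134 0.1234] |a| 0.02136611993819469 -97.59349256256566 |b| 0.038362311652212225 170.9006559960995
t [[0.6325, 0.1404], [0.6122, 0.0225], [0.455, 0.0494], [0.4751, 0.1682]]
s [[0.6127, 0.0275], [0.4553, 0.0524], [0.4748, 0.1701], [0.6316, 0.1426]]
bar t [ 0.5922 -0.0348] |a| 0.014255924215171568 -6.347953196866405 |b| 0.07115975837202677 -98.5494534386395
```

```bash
python3 - <<'E'
from h import *
c=load('top')
for p in [(570,215),(620,220),(556,180),(605,165),(485,310),(348,160),(145,188),(131,180),(174,344)]: print(p,px2w(c,*p).round(3))
from scipy.spatial.transform import Rotation as R
o=robot.get_obs();r=R.from_rotvec(o['tcp_rot']); print(r.as_matrix().round(4))
E
```

```text
(570, 215) [ 0.649 -0.51   0.062]
(620, 220) [ 0.626 -0.528  0.181]
(556, 180) [ 0.725 -0.504  0.027]
(605, 165) [ 0.722 -0.509  0.179]
(485, 310) [ 0.47  -0.324  0.097]
(348, 160) [ 0.773 -0.084  0.003]
(145, 188) [0.707 0.316 0.057]
(131, 180) [0.719 0.337 0.074]
(174, 344) [0.413 0.246 0.089]
[[ 3.058e-01 -9.521e-01 -4.000e-04]
 [-9.521e-01 -3.058e-01  1.200e-03]
 [-1.200e-03  0.000e+00 -1.000e+00]]
```

Emit:
carry_out --series '[2,2.5,0,0,0,0.11,4,5.5,0,0,0,0.22,6.5,8.5,0,0,0,0.34,9,11.5,0,0,0,0.45,11.5,14.5,0,0,0,0.57,14,17.5,0,0,0,0.68,16.5,20.5,0,0,0,0.8,19,23.5,0,0,0,0.91,21,26.5,0,0,0,1.03,23,29.5,0,0,0,1.15,24.5,32.5,0,0,0,1.26,26,35.5,0,0,0,1.38]' --grip -0.3

```text
clock: 1.1
tool_pos: [0.4517, -0.2383, 0.292]
tcp_rot: [-3.135, -0.197, 0.0]
force: [0.8, -0.9, -0.1]
finger_gap: 0.648
```

Emit:
carry_out --series '[1,3.5,0,0,0,0.12,2,7,0,0,0,0.24,3,10.5,0,0,0,0.36,4,14,0,0,0,0.48,4.5,17.5,0,0,0,0.6,5,21,0,0,0,0.72,4.5,24.5,0,0,0,0.84,4,28,0,0,0,0.96,3,31.5,0,0,0,1.08,2,35,0,0,0,1.2,1,38.5,0,0,0,1.32,0,42,0,0,0,1.44]'

```text
clock: 2.1
tool_pos: [0.4502, 0.1814, 0.2922]
tcp_rot: [2.227, 2.216, -0.0]
force: [-0.1, 0.0, -0.3]
finger_gap: 0.652
```

Emit:
carry_out --series '[0,4,0,0,0,0,0,8,0,0,0,0,-1,12,0,0,0,0,-1.8,15,0,0,0,0,-1.8,16.6,-2,0,0,0,-1.8,16.6,-4,0,0,0,-1.8,16.6,-5,0,0,0,-1.8,16.6,-5,0,0,0,-1.8,16.6,-5,0,0,0]'

```text
clock: 2.85
tool_pos: [0.4334, 0.3451, 0.2422]
tcp_rot: [-2.235, -2.208, 0.002]
force: [0.6, -0.1, 1.1]
finger_gap: 0.653
```

```bash
cat > st.py <<'E'
from h import *
from scipy.spatial.transform import Rotation as R
o=robot.get_obs();M=R.from_rotvec(o['tcp_rot']).as_matrix()
print('t',o['clock'],'p',o['tool_pos'].round(4),'xang',np.degrees(np.arctan2(M[1,0],M[0,0])).round(2),'z',M[:,2].round(4),'f',o['force'].round(2),'gap',o['finger_gap'],'q',o['qpos'].round(2))
E
python3 st.py; python3 -c "
from h import *
c=cam('top');crop(c,70,270,230,390,5,'t1.png');s=cam('side');crop(s,330,270,450,470,3,'s1.png')"
```

```text
t 2.85 p [0.4334 0.3451 0.2422] xang 89.32 z [-7.e-04 -7.e-04 -1.e+00] f [ 0.62 -0.06  1.05] gap 0.6526852623231748 q [ 0.07  0.37 -0.99  1.68  0.32  1.27  0.57]
```

View pics/t1.png

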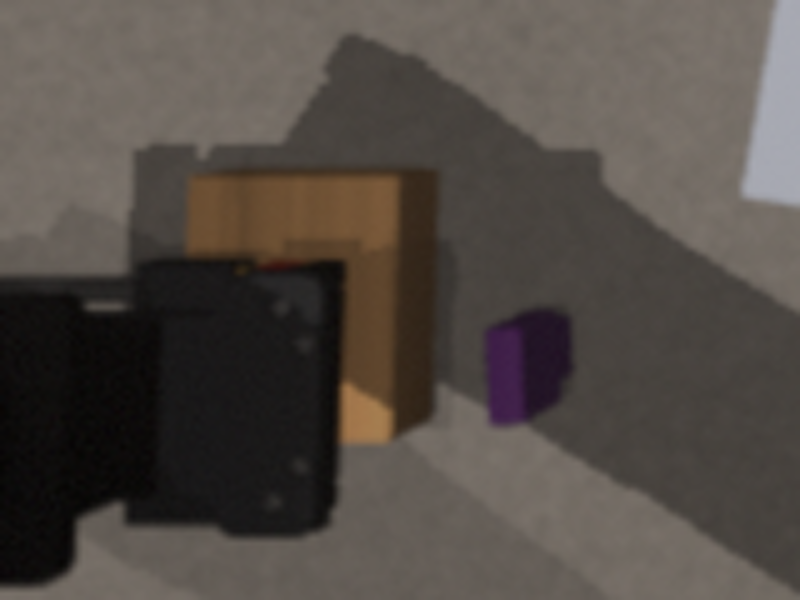

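View pics/s1.png

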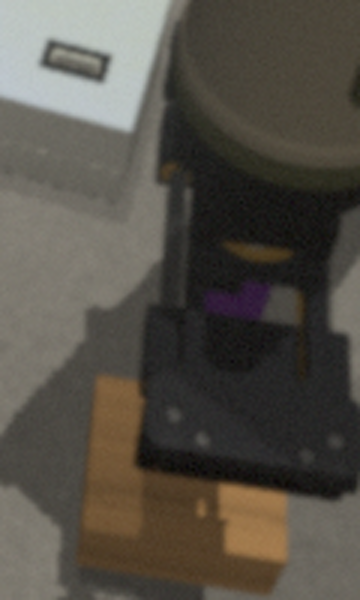

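The gripper is over the gauge, with its jaws straddling the handle. The purple look-alike is well clear at about crop (525,365). Descending.

Emit:
carry_out --series '[0,0.1,-3,0,0,0.01,0,0.1,-6,0,0,0.01,0,0.1,-8.5,0,0,0.01,0,0.1,-10,0,0,0.01,0,0.1,-11.2,0,0,0.01,0,0.1,-11.2,0,0,0.01,0,0.1,-11.2,0,0,0.01]'

```text
clock: 3.53
tool_pos: [0.4335, 0.3472, 0.1311]
tcp_rot: [-2.222, -2.22, -0.001]
force: [0.5, 1.1, 1.1]
finger_gap: 0.652
```

Emit:
carry_out --series '[0,0,0,0,0,0,0,0,0,0,0,0,0,0,0,0,0,0,0,0,0,0,0,0,0,0,0,0,0,0,0,0,0,0,0,0,0,0,0,0,0,0,0,0,0,0,0,0]' --grip 1 --newtons 15

```text
clock: 4.2
tool_pos: [0.4332, 0.3469, 0.1303]
tcp_rot: [-2.222, -2.22, -0.0]
force: [-0.7, 0.4, 0.6]
finger_gap: 0.16
```

```bash
python3 st.py
```

```text
t 4.2 p [0.4332 0.3469 0.1303] xang 89.95 z [-0.e+00  1.e-04 -1.e+00] f [-0.68  0.4   0.56] gap 0.16047162458917894 q [-0.    0.5  -0.92  1.79  0.45  1.08  0.48]
```

Emit:
carry_out --series '[0,0,1,0,0,0,0,0,3,0,0,0,0,0,5.5,0,0,0,0,0,8.5,0,0,0,0,0,11,0,0,0,0,0,13,0,0,0,0,0,14,0,0,0,0,0,14,0,0,0,0,0,14,0,0,0]'

```text
clock: 4.95
tool_pos: [0.4331, 0.3468, 0.27]
tcp_rot: [2.222, 2.22, 0.0]
force: [0.8, 0.0, 0.0]
finger_gap: 0.163
```

Emit:
carry_out --series '[0.5,-2,0,0,0,-0.02,1.5,-4.5,0,0,0,-0.04,2.5,-7.5,0,0,0,-0.06,3.5,-10.5,0,0,0,-0.09,4.5,-13.5,0,0,0,-0.11,5.5,-16.5,0,0,0,-0.13,6.7,-19,0,0,0,-0.15,7.5,-21,0,0,0,-0.17,8,-22.4,0,0,0,-0.17,8,-22.4,0,0,0,-0.17,8,-22.4,0,0,0,-0.17]'

```text
clock: 5.87
tool_pos: [0.5127, 0.1222, 0.2688]
tcp_rot: [-2.403, -2.021, 0.003]
force: [0.5, -0.4, -0.8]
finger_gap: 0.161
```

```bash
python3 st.py; python3 -c "
from h import *
c=cam('top');crop(c,190,200,350,320,5,'t2.png');s=cam('side','s2f.png');crop(s,270,170,430,330,4,'s2.png')"
```

```text
t 5.8667 p [0.5127 0.1222 0.2688] xang 80.13 z [-2.5e-03  1.0e-04 -1.0e+00] f [ 0.5  -0.44 -0.84] gap 0.16073512976357637 q [ 0.48  0.24 -0.9   1.71  0.19  1.29  0.93]
```

View pics/t2.png

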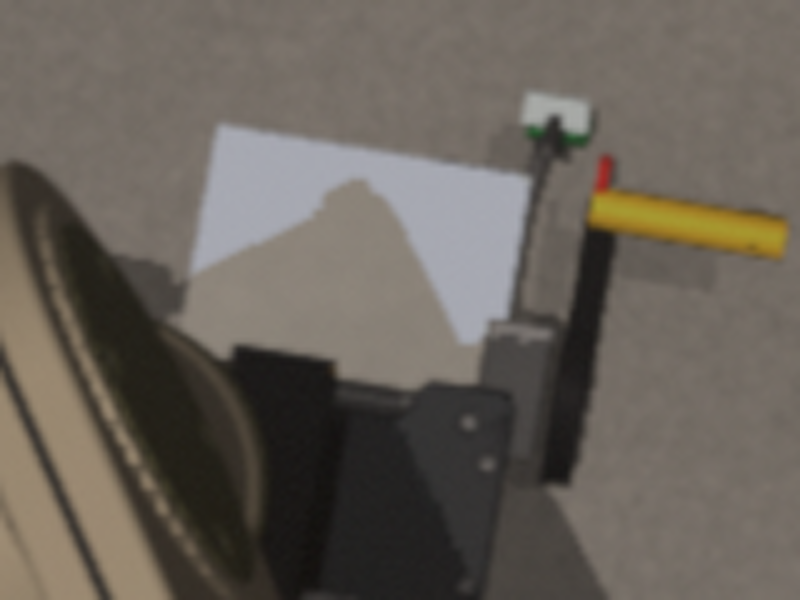

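View pics/s2.png

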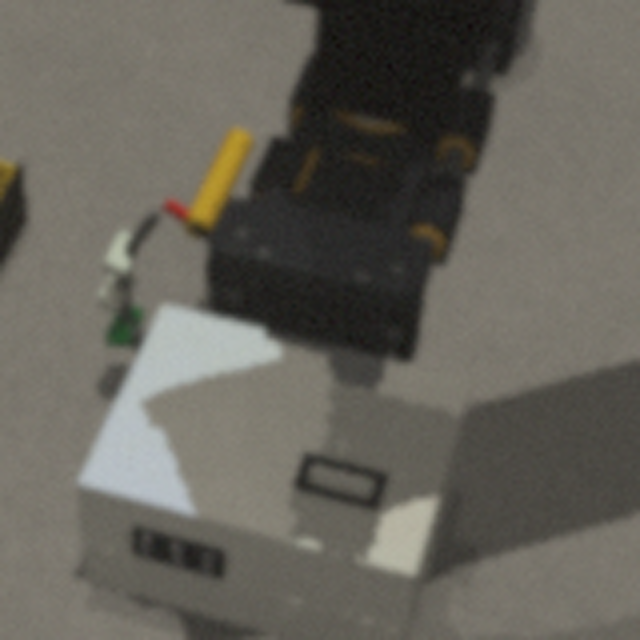

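Emit:
carry_out --series '[0.1,0,-2,0,0,0,0.1,0,-4,0,0,0,0.1,0,-5.4,0,0,0,0.1,0,-5.9,0,0,0,0.1,0,-5.9,0,0,0,0.1,0,-5.9,0,0,0]'

```text
clock: 6.47
tool_pos: [0.514, 0.1238, 0.2117]
tcp_rot: [-2.401, -2.025, -0.001]
force: [0.3, -0.3, -0.2]
finger_gap: 0.158
```

```bash
python3 st.py; python3 -c "
from h import *
s=cam('side');crop(s,310,230,410,310,8,'s3.png')
c=cam('top');crop(c,190,230,310,320,6,'t3.png')"
```

```text
t 6.4667 p [0.514  0.1238 0.2117] xang 80.29 z [ 1.e-04  5.e-04 -1.e+00] f [ 0.27 -0.33 -0.23] gap 0.15806655647151371 q [ 0.45  0.3  -0.89  1.78  0.25  1.18  0.89]
```

View pics/s3.png

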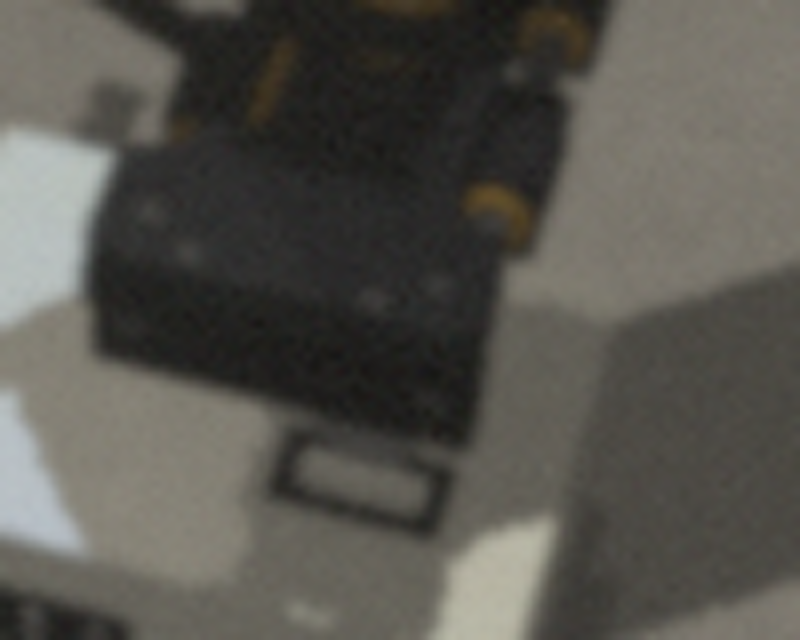

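Emit:
carry_out --series '[0,-0.05,-0.6,0,0,0,0,-0.1,-1.2,0,0,0,0,-0.1,-1.5,0,0,0,0,-0.1,-1.8,0,0,0,0,-0.1,-2.0,0,0,0,0,-0.1,-2.0,0,0,0]'

```text
clock: 7.07
tool_pos: [0.514, 0.1219, 0.1908]
tcp_rot: [-2.402, -2.024, 0.001]
force: [1.1, 0.3, -0.1]
finger_gap: 0.159
```

```bash
python3 st.py
```

```text
t 7.0667 p [0.514  0.1219 0.1908] xang 80.22 z [-7.e-04  1.e-04 -1.e+00] f [ 1.05  0.34 -0.07] gap 0.15923931814423628 q [ 0.44  0.32 -0.88  1.8   0.27  1.14  0.87]
```

Emit:
carry_out --series '[0,0,-0.3,0,0,0,0,0,-0.6,0,0,0,0,0,-0.9,0,0,0,0,0,-1.2,0,0,0,0,0,-1.5,0,0,0,0,0,-1.5,0,0,0]'

```text
clock: 7.57
tool_pos: [0.5139, 0.1218, 0.1756]
tcp_rot: [-2.402, -2.024, 0.001]
force: [0.1, -0.2, -0.8]
finger_gap: 0.158
```

```bash
python3 st.py
```

```text
t 7.5667 p [0.5139 0.1218 0.1756] xang 80.22 z [-9.e-04 -0.e+00 -1.e+00] f [ 0.12 -0.16 -0.79] gap 0.1582195519501911 q [ 0.43  0.34 -0.87  1.82  0.29  1.11  0.86]
```

Emit:
carry_out --series '[0,0,-0.4,0,0,0,0,0,-0.8,0,0,0,0,0,-1.2,0,0,0,0,0,-1.5,0,0,0,0,0,-1.7,0,0,0,0,0,-1.7,0,0,0,0,0,-1.7,0,0,0]'

```text
clock: 8.15
tool_pos: [0.5143, 0.1219, 0.1597]
tcp_rot: [2.402, 2.023, -0.0]
force: [-2.1, -1.6, 7.7]
finger_gap: 0.163
```

```bash
python3 st.py
```

```text
t 8.15 p [0.5143 0.1219 0.1597] xang 80.21 z [ 2.e-04 -5.e-04 -1.e+00] f [-2.06 -1.57  7.68] gap 0.16301394996976165 q [ 0.42  0.36 -0.86  1.83  0.31  1.08  0.84]
```

The upward force of 7.7 N at TCP z = 0.160 is where the shoulder should meet the top face. Releasing and rising.

Emit:
carry_out --series '[0,0,0,0,0,0,0,0,0,0,0,0,0,0,0,0,0,0,0,0,0,0,0,0,0,0,0,0,0,0,0,0,0,0,0,0]' --grip -0.3

```text
clock: 8.65
tool_pos: [0.5141, 0.1219, 0.1592]
tcp_rot: [-2.403, -2.024, 0.0]
force: [0.5, -0.1, -0.4]
finger_gap: 0.53
```

Emit:
carry_out --series '[0,0,1,0,0,0,0,0,3,0,0,0,0,0,6,0,0,0,0,0,9,0,0,0,0,0,12,0,0,0,0,-4,12,0,0,0,0,-8,12,0,0,0,0,-12,12,0,0,0,0,-16,12,0,0,0,0,-20,12,0,0,0,0,-22,12,0,0,0,0,-22,12,0,0,0]'

```text
clock: 9.65
tool_pos: [0.5136, -0.104, 0.2796]
tcp_rot: [2.41, 2.014, -0.002]
force: [-0.4, -1.0, -0.0]
finger_gap: 0.648
```

```bash
python3 st.py; python3 -c "
from h import *
s=cam('side','s4f.png');crop(s,280,190,400,335,4,'s4.png')
c=cam('top','t4f.png');crop(c,210,210,360,325,5,'t4.png')"
```

```text
t 9.65 p [ 0.5136 -0.104   0.2796] xang 79.77 z [-2.0e-04 -1.3e-03 -1.0e+00] f [-0.36 -1.04 -0.01] gap 0.6478711938857933 q [ 0.8   0.19 -0.77  1.71  0.14  1.29  1.4 ]
```

View pics/s4.png

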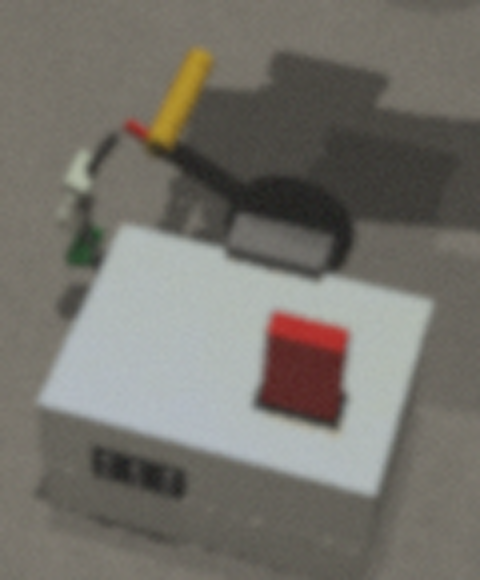

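View pics/t4.png

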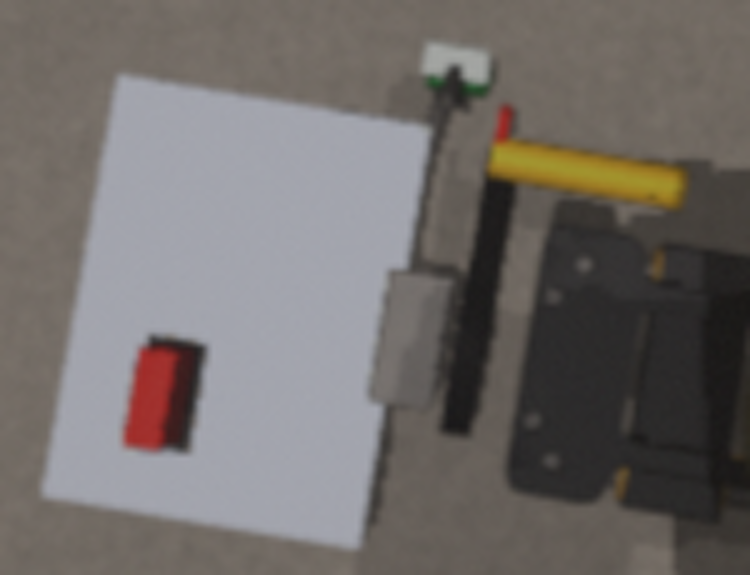

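The gauge stands upright in the slot frame, at side crop (305,370) and top crop (155,398). I'll check its height, then work out the bar.

```bash
python3 - <<'E'
from m import *
print('gauge top', px2w(s,356,272).round(4),px2w(c,210+153/5,210+398/5).round(4))
print('port top near', px2w(s,280+200/4,190+330/4).round(4),px2w(c,210+250/5,210+300/5).round(4))
rep('g t',go(c,210,210,5,[(143,347),(182,352),(163,450),(123,445)],.132))
rep('g s',go(s,280,190,4,[(273,313),(349,329),(344,350),(268,336)],.132))
th=np.radians(-9.8); o=np.array([.5437,.0968]); Rz=np.array([[np.cos(th),-np.sin(th)],[np.sin(th),np.cos(th)]])
for a in(.5,.25,0,-.25): print(a,(o+Rz@[.08*np.cos(a),-.07-.064]).round(4), .075+.08*np.sin(a))
print('bar inner/outer',o+Rz@[.08*np.cos(.5),-.084],o+Rz@[.08*np.cos(.5),-.156], 'pointer0', )
print(w2px(s,np.r_[o+Rz@[.08*np.cos(.5),-.156],.113]),w2px(c,np.r_[o+Rz@[.08*np.cos(.5),-.156],.113]))
E
```

```text
gauge t [0.4322 0.3448] |a| 0.035494671971822794 0.5684144414515564 |b| 0.013406621953908113 -87.9448729505073
gauge s [0.433  0.3489] |a| 0.013195815143883884 -92.90365488255793 |b| 0.0340877969600122 -177.87003336880696
block t [0.4318 0.3454] |a| 0.10007670692606836 -0.6512834235363132 |b| 0.08044722566779283 -90.25087314787007
block s [0.4322 0.3479] |a| 0.07927956422039556 -90.88590235668529 |b| 0.10026343122301974 179.76633702676935
port t [0.5437 0.0952] |a| 0.15963255359030476 -9.861039236982629 |b| 0.12003363111208257 -99.67656126357626
port s [0.5436 0.0982] |a| 0.117997666189317 -99.34963259385412 |b| 0.159251629833944 170.53138375504304
slot t [0.5127 0.1213] |a| 0.03979858344659271 -9.37686898478542 |b| 0.021097584295595807 -98.48320882319841
slot s [0.5134 0.1234] |a| 0.02136611993819469 -97.59349256256566 |b| 0.038362311652212225 170.9006559960995
t [[0.6325, 0.1404], [0.6122, 0.0225], [0.455, 0.0494], [0.4751, 0.1682]]
s [[0.6127, 0.0275], [0.4553, 0.0524], [0.4748, 0.1701], [0.6316, 0.1426]]
bar t [ 0.5922 -0.0348] |a| 0.014255924215171568 -6.347953196866405 |b| 0.07115975837202677 -98.5494534386395
gauge top [0.5057 0.6319 0.7358] [0.512  0.1197 0.1286]
port top near [0.5642 0.0865 0.0764] [0.5465 0.0903 0.0818]
g t [0.5127 0.12  ] |a| 0.03481827595828405 -10.976115751872229 |b| 0.013983533623350747 -97.57858631538211
g s [0.5128 0.1255] |a| 0.012880670167680696 -94.45682242336022 |b| 0.03401522823913801 174.3616547442572
0.5 [ 0.5901 -0.0472] 0.11335404308833624
0.25 [ 0.5973 -0.0484] 0.09479231674036183
0 [ 0.5997 -0.0489] 0.075
-0.25 [ 0.5973 -0.0484] 0.055207683259638166
bar inner/outer [0.59858455 0.00207591] [ 0.58632946 -0.06887346] pointer0
[329.9093219  203.85727971] [346.18927093 247.32552209]
```

The gauge is at about (0.513, 0.123) and upright, which agrees with the slot. Next I shut the fingers, turn them across the bar and move above the press point.

Emit:
carry_out --series '[1,0,0,0,0,-0.12,2,0.5,0,0,0,-0.24,3,1,0,0,0,-0.36,4,1.5,0,0,0,-0.48,5,2,0,0,0,-0.6,6,3,0,0,0,-0.72,7,4,0,0,0,-0.84,7.8,5,0,0,0,-0.96,7.8,5.6,0,0,0,-1.08,7.8,5.6,0,0,0,-1.2,7.8,5.6,0,0,0,-1.32,7.8,5.6,0,0,0,-1.44]' --grip 1 --newtons 20

```text
clock: 10.75
tool_pos: [0.5922, -0.0394, 0.2798]
tcp_rot: [-3.14, 0.067, -0.001]
force: [-0.3, 0.5, 0.3]
finger_gap: 0.004
```

Emit:
carry_out --series '[0,0,-2,0,0,-0.12,0,0,-4,0,0,-0.12,0,0,-6,0,0,-0.12,0,0,-7.5,0,0,-0.12,0,0,-7.5,0,0,-0.12,0,0,-7.5,0,0,-0.12]'

```text
clock: 11.25
tool_pos: [0.5919, -0.0403, 0.2045]
tcp_rot: [-3.131, 0.247, 0.001]
force: [0.2, -0.7, 0.5]
finger_gap: 0.002
```

```bash
python3 st.py; python3 -c "
from h import *
s=cam('side','s5f.png');crop(s,270,140,430,260,5,'s5.png')
c=cam('top','t5f.png')"
```

```text
t 11.25 p [ 0.5919 -0.0403  0.2045] xang -9.04 z [-7.e-04  9.e-04 -1.e+00] f [ 0.16 -0.68  0.52] gap 0.0018798362795221925 q [ 0.45  0.38 -0.56  1.63  0.22  1.19 -0.32]
```

View pics/s5.png

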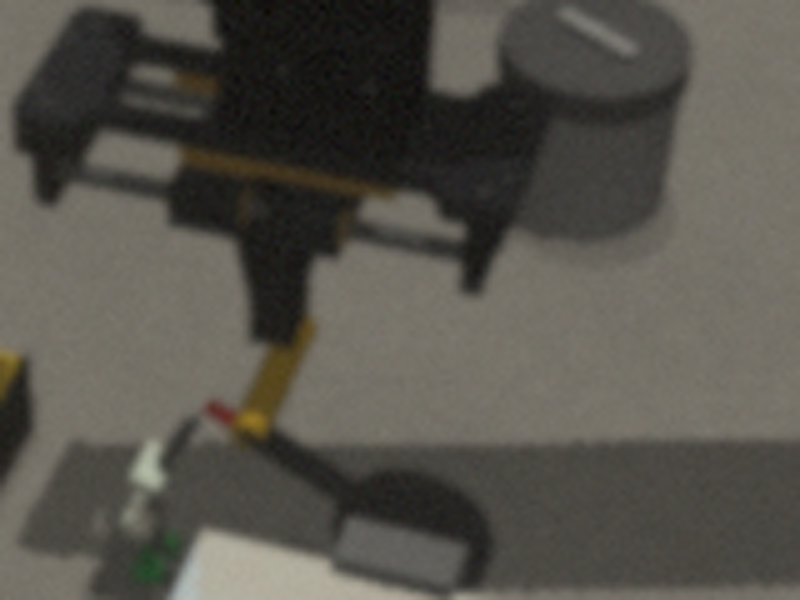

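View pics/t5f.png

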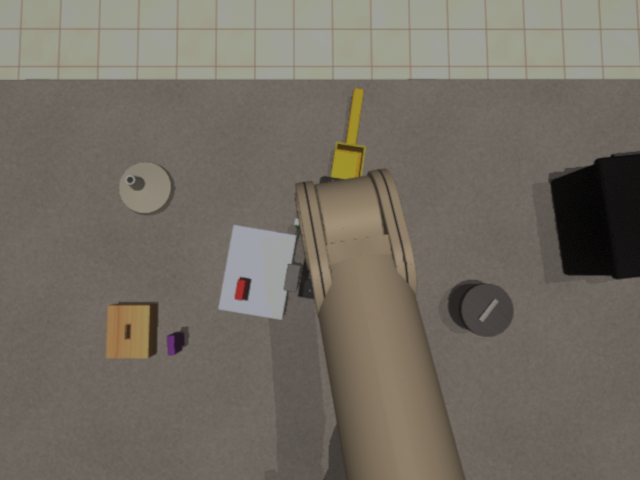

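Emit:
carry_out --series '[0,-0.8,-0.4,0,0,-0.01,0,-0.8,-0.8,0,0,-0.01,0,-0.8,-1.0,0,0,-0.01,0,-0.8,-1.6,0,0,-0.01,0.1,-0.8,-2.2,0,0,-0.01,0.3,-0.8,-2.8,0,0,-0.01,0.5,-0.8,-3.4,0,0,-0.01,0.5,-0.8,-3.4,0,0,-0.01]'

```text
clock: 12.02
tool_pos: [0.6, -0.0515, 0.1755]
tcp_rot: [3.127, -0.269, 0.013]
force: [-0.7, -5.2, 22.2]
finger_gap: 0.008
```

```bash
python3 st.py; python3 -c "
from h import *
s=cam('side','s6f.png');crop(s,270,160,400,290,5,'s6.png')"
```

```text
t 12.0167 p [ 0.6    -0.0515  0.1755] xang -9.82 z [ 0.0081 -0.0035 -1.    ] f [-0.73 -5.19 22.23] gap 0.008069313922690658 q [ 0.45  0.42 -0.55  1.65  0.24  1.13 -0.34]
```

View pics/s6.png

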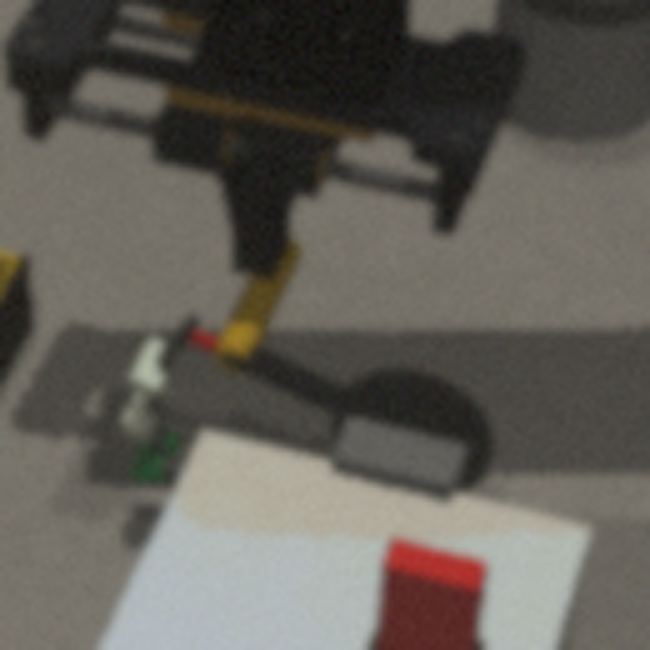

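Pressing has started, but 22 N is more than expected. It may be a transient, so I'll hold and re-read.

Emit:
carry_out --series '[0,0,0,0,0,0,0,0,0,0,0,0,0,0,0,0,0,0]'

```text
clock: 12.32
tool_pos: [0.6004, -0.0518, 0.1733]
tcp_rot: [3.128, -0.269, 0.015]
force: [6.7, -4.4, 10.2]
finger_gap: 0.005
```

```bash
python3 st.py; python3 -c "
from h import *
s=cam('side','s7f.png');crop(s,270,160,400,290,5,'s7.png');print(robot.get_obs()['wrist_torque'])
c=cam('top');crop(c,220,160,380,300,5,'t7.png')"
```

```text
t 12.3167 p [ 0.6004 -0.0518  0.1733] xang -9.83 z [ 0.0092 -0.0024 -1.    ] f [ 6.67 -4.41 10.18] gap 0.0049303512785131825 q [ 0.45  0.43 -0.55  1.65  0.24  1.13 -0.34]
[-1.25688194 -1.73033401 -0.00763412]
```

View pics/s7.png

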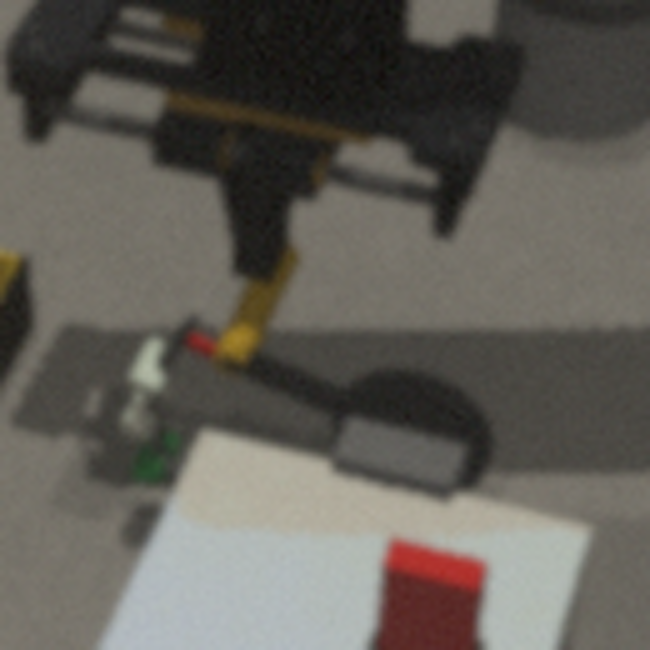

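The force is decaying with time, so the dial is damped. I'll go on slowly.

Emit:
carry_out --series '[0,0,-0.15,0,0,0,0,0,-0.3,0,0,0,0,0,-0.45,0,0,0,0.1,0,-0.6,0,0,0,0.1,0,-0.75,0,0,0,0.1,0,-0.9,0,0,0,0.1,0,-1.05,0,0,0,0.1,0,-1.2,0,0,0,0.1,0,-1.35,0,0,0,0.1,0,-1.5,0,0,0,0.1,0,-1.65,0,0,0,0.1,0,-1.8,0,0,0]'

```text
clock: 13.42
tool_pos: [0.6034, -0.0521, 0.1573]
tcp_rot: [3.128, -0.27, 0.023]
force: [11.6, -6.5, 20.8]
finger_gap: 0.009
```

```bash
python3 st.py
```

```text
t 13.4167 p [ 0.6034 -0.0521  0.1573] xang -9.85 z [ 0.0145 -0.0031 -0.9999] f [11.55 -6.5  20.84] gap 0.008563063038277795 q [ 0.44  0.45 -0.54  1.66  0.26  1.1  -0.34]
```

Emit:
carry_out --series '[0.2,0.2,0,0,0,0,0.4,0.3,0,0,0,0,0.5,0.3,-0.1,0,0,0,0.5,0.3,-0.2,0,0,0,0.5,0.3,-0.3,0,0,0,0.5,0.3,-0.4,0,0,0,0.5,0.3,-0.5,0,0,0,0.5,0.3,-0.6,0,0,0,0.5,0.3,-0.7,0,0,0,0.5,0.3,-0.8,0,0,0,0.5,0.3,-0.9,0,0,0,0.5,0.3,-1.0,0,0,0]'

```text
clock: 14.42
tool_pos: [0.6056, -0.0506, 0.1452]
tcp_rot: [3.126, -0.271, 0.011]
force: [1.2, -9.8, 17.1]
finger_gap: 0.003
```

```bash
python3 st.py
```

```text
t 14.4167 p [ 0.6056 -0.0506  0.1452] xang -9.92 z [ 0.0068 -0.0047 -1.    ] f [ 1.24 -9.81 17.14] gap 0.0030191766532382115 q [ 0.43  0.47 -0.53  1.66  0.27  1.09 -0.36]
```

Emit:
carry_out --series '[0,-0.1,0,0,0,0,0,-0.2,0,0,0,0,0,-0.3,0,0,0,0,0,-0.3,-0.1,0,0,0,0,-0.3,-0.2,0,0,0,0,-0.3,-0.3,0,0,0,0,-0.3,-0.4,0,0,0,0,-0.3,-0.5,0,0,0,0,-0.3,-0.6,0,0,0,0,-0.3,-0.6,0,0,0,0,-0.3,-0.6,0,0,0]'

```text
clock: 15.33
tool_pos: [0.6052, -0.0511, 0.1382]
tcp_rot: [3.129, -0.268, 0.009]
force: [4.3, -3.3, 7.8]
finger_gap: 0.003
```

```bash
python3 st.py; python3 -c "
from h import *
s=cam('side','s8f.png');crop(s,270,180,400,290,6,'s8.png')
c=cam('top');crop(c,220,160,380,300,5,'t8.png')"
```

```text
t 15.3333 p [ 0.6052 -0.0511  0.1382] xang -9.8 z [ 0.0056 -0.0015 -1.    ] f [ 4.28 -3.34  7.79] gap 0.003129758340057963 q [ 0.43  0.48 -0.53  1.66  0.27  1.07 -0.35]
```

View pics/s8.png

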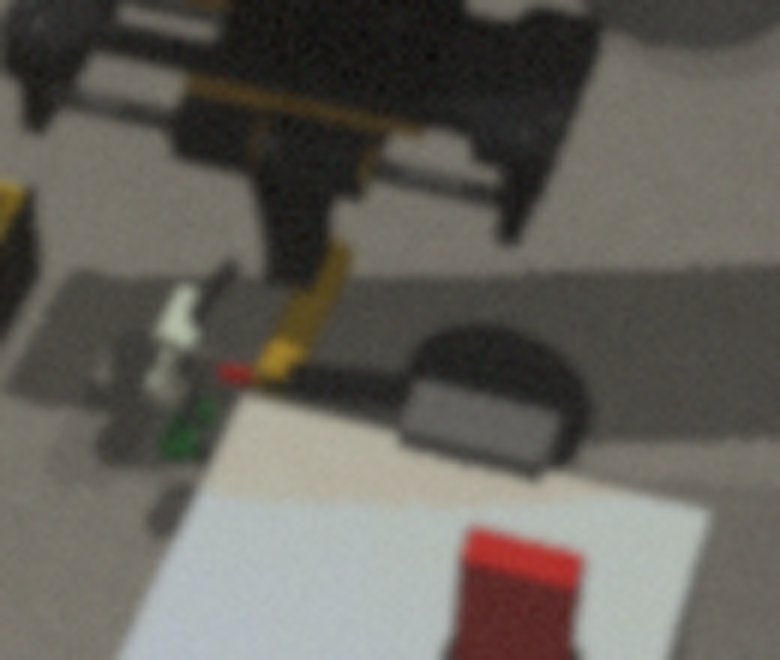

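View pics/t8.png

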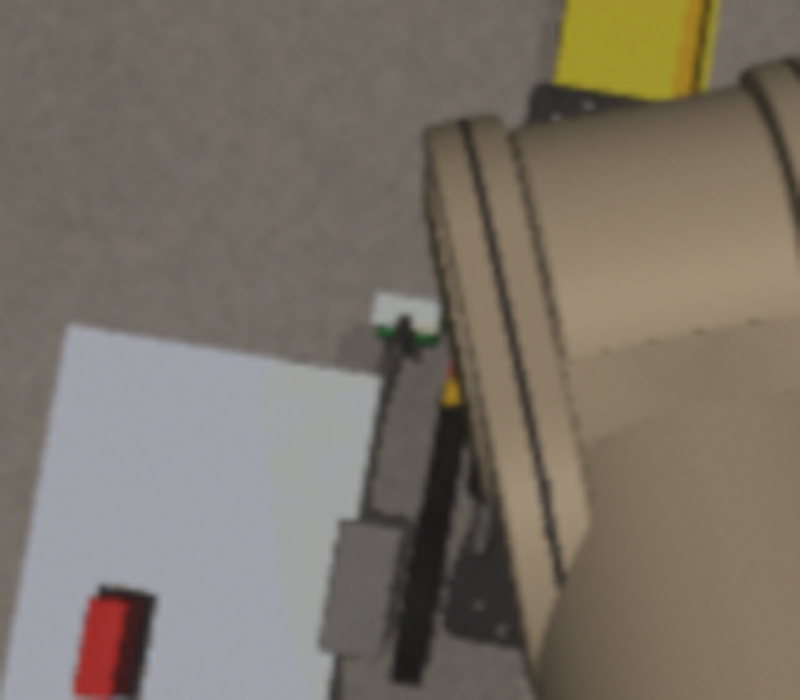

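```bash
cat > ptr.py <<'E'
from h import *
import sys
s=load('side')
th=np.radians(-9.8); o=np.array([.5437,.0968]); Rz=np.array([[np.cos(th),-np.sin(th)],[np.sin(th),np.cos(th)]])
def P(r,y,q):
    a=.5-q; return w2px(s,np.r_[o+Rz@[r*np.cos(a),y],.075+r*np.sin(a)])
for r in(.095,.1,.104):
  for y in (-.078,-.084): print(r,y,'rest',P(r,y,0).round(1))
for q in(.5,.6,.65,.7,.75,.8,.85): print(q,'ptr',P(.1,-.081,q).round(1),'barinner',P(.08,-.084,q).round(1),'bar outer',P(.08,-.156,q).round(1))
E
python3 ptr.py
python3 -c "
from h import *
s=load('side');crop(s,285,210,345,265,12,'s8b.png')"
```

```text
0.095 -0.078 rest [311.8 224.3]
0.095 -0.084 rest [312.8 222.3]
0.1 -0.078 rest [309.7 222.9]
0.1 -0.084 rest [310.7 220.9]
0.104 -0.078 rest [308.  221.8]
0.104 -0.084 rest [309.  219.8]
0.5 ptr [304.8 237.3] barinner [314.4 238.6] bar outer [325.2 216. ]
0.6 ptr [305.1 240.7] barinner [314.6 241.3] bar outer [325.3 218.7]
0.65 ptr [305.5 242.4] barinner [314.9 242.7] bar outer [325.5 220.1]
0.7 ptr [305.9 244.1] barinner [315.2 244. ] bar outer [325.8 221.5]
0.75 ptr [306.4 245.8] barinner [315.6 245.4] bar outer [326.1 222.9]
0.8 ptr [307.1 247.5] barinner [316.1 246.8] bar outer [326.6 224.2]
0.85 ptr [307.8 249.2] barinner [316.6 248.2] bar outer [327.1 225.6]
```

View pics/s8b.png

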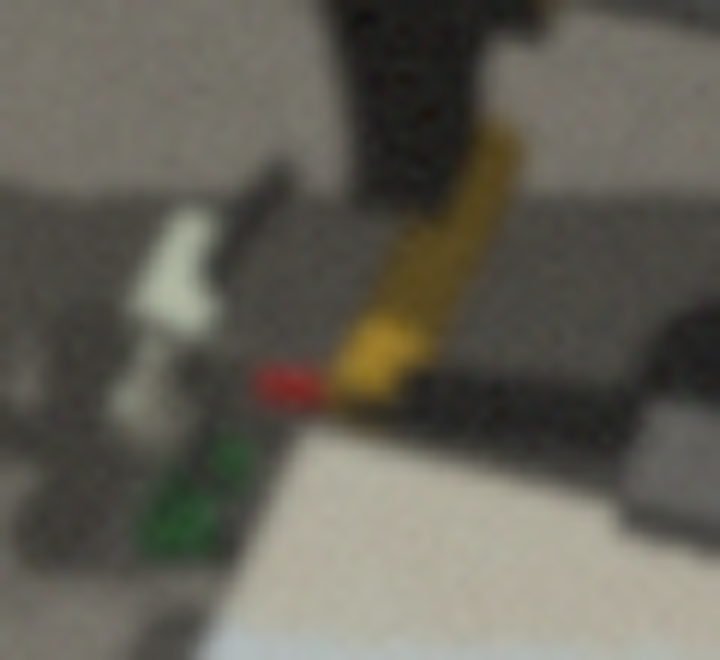

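The pointer tip is at about (306,242) in side pixels, so the dial is at roughly 0.64–0.69 rad, just short of green. About 5 mm more is needed.

Emit:
carry_out --series '[0,0,-0.1,0,0,0,0,0,-0.2,0,0,0,0,0,-0.3,0,0,0,0,0,-0.4,0,0,0,0,0,-0.5,0,0,0,0,0,-0.5,0,0,0,0,0,-0.5,0,0,0,0,0,-0.5,0,0,0,0,0,-0.5,0,0,0]'

```text
clock: 16.18
tool_pos: [0.6048, -0.051, 0.1328]
tcp_rot: [3.129, -0.268, 0.007]
force: [3.2, -2.6, 6.7]
finger_gap: 0.007
```

```bash
python3 st.py; python3 -c "
from h import *
s=cam('side','s9f.png');crop(s,285,210,345,265,12,'s9b.png')"
```

```text
t 16.1833 p [ 0.6048 -0.051   0.1328] xang -9.79 z [ 0.0043 -0.0013 -1.    ] f [ 3.18 -2.61  6.74] gap 0.00656605095505436 q [ 0.43  0.48 -0.53  1.66  0.27  1.07 -0.36]
```

View pics/s9b.png

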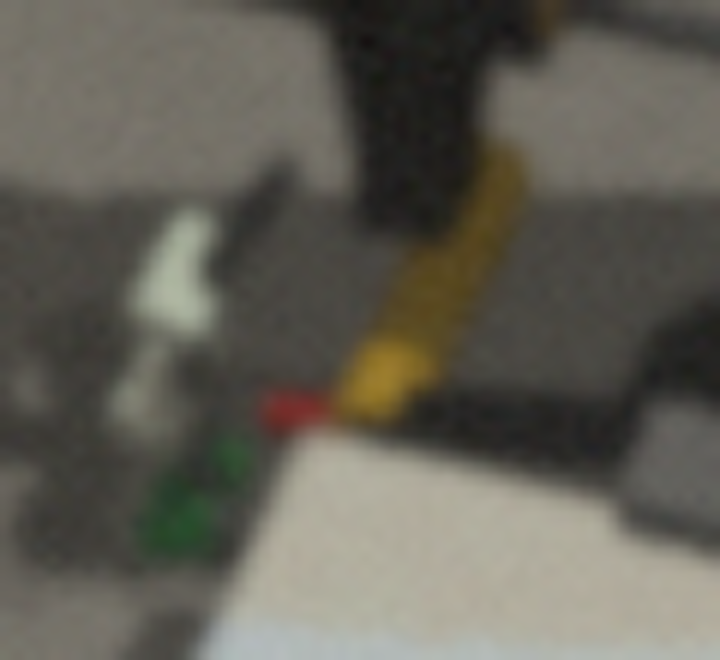

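```bash
python3 - <<'E'
from ptr import *
print('--')
for y in(-.06,-.066,-.07,-.074): print(y,[P(.104,y,q).round(1).tolist() for q in(.25,.5,.75)])
# fit angle of bar axis end & pointer bias: rest inner bar centre etc.
E
python3 -c "
from h import *
s=load('side');crop(s,296,225,326,255,24,'s9c.png')"
```

```text
0.095 -0.078 rest [311.8 224.3]
0.095 -0.084 rest [312.8 222.3]
0.1 -0.078 rest [309.7 222.9]
0.1 -0.084 rest [310.7 220.9]
0.104 -0.078 rest [308.  221.8]
0.104 -0.084 rest [309.  219.8]
0.5 ptr [304.8 237.3] barinner [314.4 238.6] bar outer [325.2 216. ]
0.6 ptr [305.1 240.7] barinner [314.6 241.3] bar outer [325.3 218.7]
0.65 ptr [305.5 242.4] barinner [314.9 242.7] bar outer [325.5 220.1]
0.7 ptr [305.9 244.1] barinner [315.2 244. ] bar outer [325.8 221.5]
0.75 ptr [306.4 245.8] barinner [315.6 245.4] bar outer [326.1 222.9]
0.8 ptr [307.1 247.5] barinner [316.1 246.8] bar outer [326.6 224.2]
0.85 ptr [307.8 249.2] barinner [316.6 248.2] bar outer [327.1 225.6]
--
-0.06 [[300.7, 235.4], [299.5, 243.8], [301.3, 252.7]]
-0.066 [[301.7, 233.3], [300.5, 241.8], [302.3, 250.7]]
-0.07 [[302.4, 232.0], [301.2, 240.5], [302.9, 249.4]]
-0.074 [[303.1, 230.7], [301.8, 239.2], [303.6, 248.0]]
```

View pics/s9c.png

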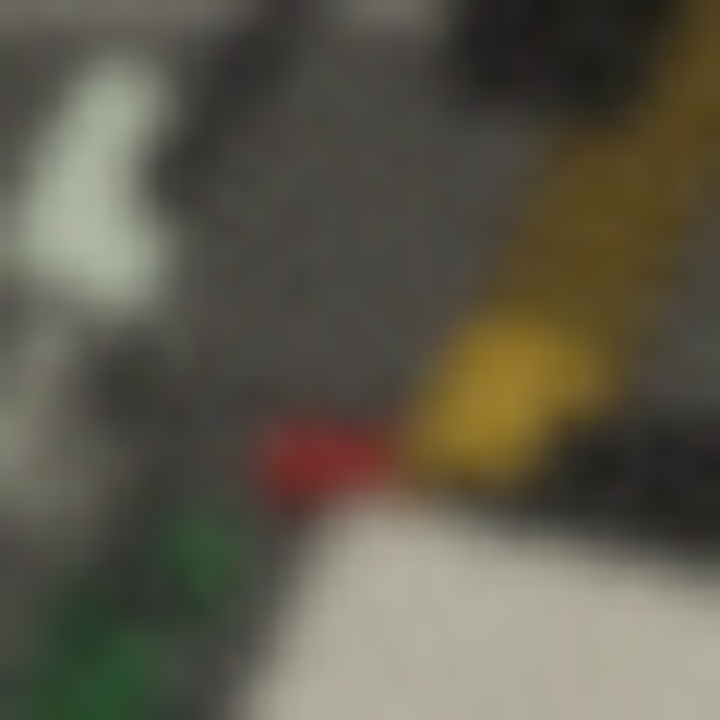

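Emit:
carry_out --series '[0,0,-0.1,0,0,0,0,0,-0.1,0,0,0,0,0,-0.1,0,0,0,0,0,-0.1,0,0,0,0,0,-0.1,0,0,0,0,0,-0.1,0,0,0,0,0,-0.1,0,0,0,0,0,-0.1,0,0,0,0,0,-0.1,0,0,0,0,0,-0.1,0,0,0,0,0,-0.1,0,0,0,0,0,-0.1,0,0,0]'

```text
clock: 17.23
tool_pos: [0.6045, -0.051, 0.1314]
tcp_rot: [3.129, -0.268, 0.006]
force: [2.6, -3.0, 5.3]
finger_gap: 0.004
```

```bash
python3 st.py; python3 -c "
from h import *
s=cam('side','s10f.png');crop(s,285,210,345,265,12,'s10b.png');crop(s,280,190,400,310,5,'s10c.png')"; python3 st.py
```

```text
t 17.2333 p [ 0.6045 -0.051   0.1314] xang -9.79 z [ 0.0037 -0.0012 -1.    ] f [ 2.58 -2.97  5.27] gap 0.0035513582102399788 q [ 0.43  0.48 -0.53  1.67  0.27  1.06 -0.36]
t 17.2833 p [ 0.6046 -0.051   0.1315] xang -9.79 z [ 0.0038 -0.0012 -1.    ] f [ 3.07 -3.46  6.09] gap 0.006041444182040107 q [ 0.43  0.48 -0.53  1.67  0.27  1.06 -0.36]
```

View pics/s10b.png

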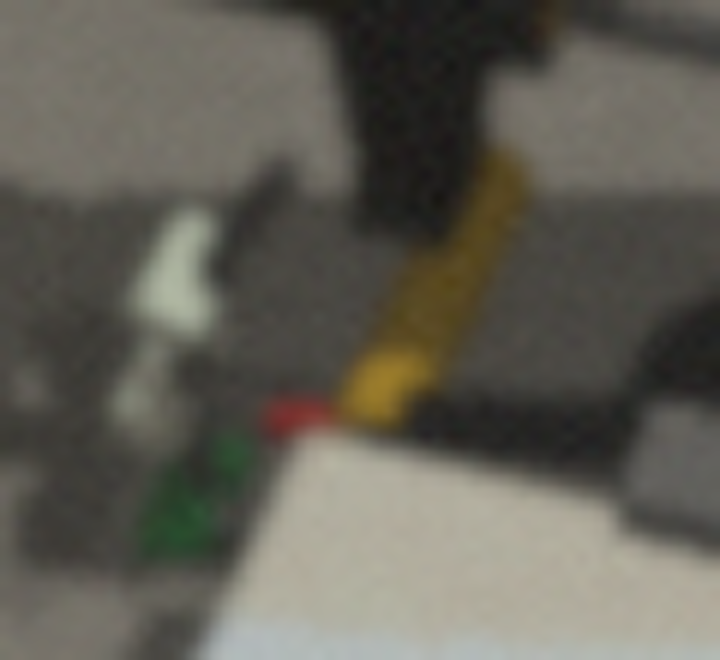

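View pics/s10f.png

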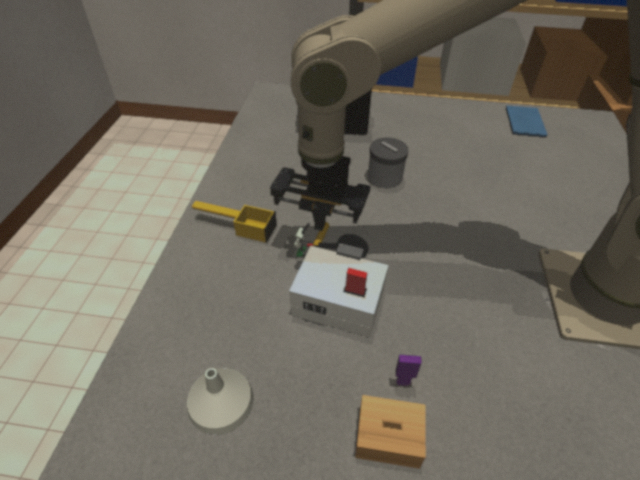

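The pointer is at the green tick, about (307,245) in side pixels. The image puts the dial at about 0.74 rad and the arm pose about 0.77. The press force holds at 5–6 N, and the gauge is still in the slot at (356,280). Scoop, funnel and canister have not moved.

```bash
python3 -c "
from h import *
print(robot.job_done())"; python3 st.py
```

```text
the job is handed in; nothing more can be done
None
the job is handed in; nothing more can be done
```

I moved the red-handled gauge from the oak block into the portioner's slot and let go of it. I then pressed the thumb bar slowly to the third click with the fingers shut, and handed the job in at about 17.3 s while still holding it there. No verdict was reported.

- **Gauge:** it met the housing with 7.7 N at the height expected for a fully home shoulder. The pictures after release show it upright at the slot. The two cameras put its y at 0.120 and 0.1255 m, averaging about 0.123 m, against about 0.122 m for the slot. The top camera's depth put the handle's top at 0.129 m instead of the expected 0.132 m. The side camera's depth gave no reading there.
- **Dial:** the pointer stood at the green tick. The picture gives about 0.74 rad and the fingertip height about 0.77 rad; both lie inside 0.67–0.83.
- **Press force:** the upward force on the tool was steady at 5–6 N. While pressing faster it peaked at about 22 N, because the dial resists quick movement, so I slowed down.
- **Other objects:** the scoop, funnel and canister look unmoved in the last picture.

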